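Turn the freezer-box lid over and close the sample box

TASK

The small freezer box of sample tubes stands open and its lid lies upside down on the bench. Turn the lid over (no single grip will do it: stand it on its end on the bench and take it again) and put it on the box, all the way down and level. Do not drop the lid, leave the box standing where it is, and do not disturb the other things.

Things in the scene. Friction and masses are not known exactly. Their poses are not given: they have to be found in the camera images.
- lid_mid (a point): Centre of the loose lid: a white rectangular plastic cap like a shallow open box, outside 67 mm (its x) x 85 mm (its y) x 36 mm (its z), about 60 g. At the start it lies upside down, plate on the bench, this point 18 mm up. Its z axis points out of its open side: up at the start, straight down once on the box. It can be gripped across the 67 mm and stands steadily on either 67 x 36 mm end wall.
- lid_face (a point): Centre of the outer (label) face of the lid's 3 mm top plate, 18 mm from lid_mid against the lid's z axis; same axes. It is 53 mm above the bench when the lid is fully on the box.
- lid_mouth (a point): Centre of the lid's open side, 18 mm from lid_mid along the lid's z axis; same axes. Inside, the lid measures 62 x 80 mm and is 33 mm deep (skirt walls 2.5 mm), which leaves 2.5 mm play each side over the box. It fits either way round (turned by half a turn).
- box_rim (a point): Centre of the mouth of the open freezer box, level with its rim, 50 mm above the bench; z up. The box is loose (about 0.2 kg), white, straight-walled, outside 57 mm (its x) x 75 mm (its y) x 50 mm, with card dividers and capped micro tubes that stay below the rim. The inside of the lid's plate comes to rest on this rim; the lid's skirt then ends 17 mm above the bench.
- mixer_mid (a point): Centre of the fixed blue-grey vortex mixer, about 185 mm (x) x 172 mm (y), 140 mm high, in front of the work; the hand must not lean into it. The strip of bench 140 to 250 mm beyond this point (in x) is clear but for the box and the lid: the lid can be stood there on its end.
- cycler_edge (a point): Top of the upright side of the fixed thermal cycler that faces the work on the left, about 215 mm above the bench; the machine extends 0.27 m to the left of here and 0.22 m either way along x.
- wall_face (a point): A point on the room's side wall at the right end of the bench: an upright plane facing +y, higher than the arm; power plugs and their cords stick out of it by up to 70 mm.
- timer_mid (a point): Bystander: white bench timer, 72 x 64 x 22 mm; its centre
- marker_mid (a point): Bystander: marker pen lying down, 132 x 12 x 13 mm; its centre
- dish_mid (a point): Bystander: closed petri dish, 90 mm across, 16 mm high; its centre
- amber_mid (a point): Bystander: amber bottle with screw cap, 56 mm across, 125 mm high; its centre
- beaker_mid (a point): Bystander: glass beaker, 73 mm across, 92 mm high; its centre
Not all that is in view belongs to the job. What is shaped like the part that bears lid_mid but yellow is not meant.

How it is judged:
On the way:
1. the lid stands on one of its end walls on the bench, let go and at rest (angle between the y axis of lid_mid and the z axis of box_rim, either way round below 0.12 rad and height (world z) of lid_mid below 0.05 m and linear speed of lid below 0.03 m/s and contact force between the fingers and lid below 0.05 N), for 0.2 s.
At the end, for the whole second after the job is handed in: The lid is the right way up on the box with its plate on the rim all round: its outer face 3 mm (+2.5 / -2) above the rim, level with it within 0.04 rad and centred within 6 mm; the box stands upright on the bench within 30 mm of where it was; both at rest and released (z of lid_face in the frame of box_rim between 0.001 and 0.0055 m and horizontal distance between lid_face and box_rim below 0.006 m and angle between the z axis of lid_mid and the z axis of box_rim, either way round below 0.04 rad and angle between box_rim's own z axis and vertical below 0.04 rad and height (world z) of box_rim between 0.046 and 0.054 m and distance of box_rim from where it was at the start of the episode below 0.03 m and linear speed of each of lid, box below 0.02 m/s); the robot touches nothing.
It fails at once if the lid is dropped or thrown (faster than 0.8 m/s while nothing of the gripper touches it) (linear speed of lid above 0.8 m/s and contact force between the fingers and lid below 0.01 N).
It fails at once if the box is tipped or shoved along (angle between box_rim's own z axis and vertical above 0.3 rad or distance of box_rim from where it was at the start of the episode above 0.05 m).
It fails at once if a bystander is displaced by more than 30 mm (distance of any of timer_mid, marker_mid, dish_mid, amber_mid, beaker_mid from where it was at the start of the episode above 0.03 m).
It also fails if it takes over 61 s, if anything falls off the work surface, if the arm or the gripper's body presses on something with over 40 N, if the wrist force passes 120 N, or if a joint passes its speed limit or range.

ROBOT

A 6-joint arm with a two-finger parallel gripper is mounted at the origin on a cart in front of the work surface, level with it; the furniture and walls round the work are solid. World frame = base frame: x ahead of the robot, y to its left, z up, the work surface at z = 0. Lengths are in m, angles in rad, forces in N, time in s.
With the tool pointing down it reaches from about 0.3 to 0.825 m from the base axis. Payload 5.4 kg.
Tool frame: the origin (TCP) lies at the very end of the fingers, on their centre line; the grasp point (between the pads) lies 19 mm behind it; z points along the fingers, y is the line along which they close (so a half turn about z gives the same grasp; the last joint's range is limited). The gripper opens to 92 mm and grips with 3 to 60 N. Pads are 20 mm wide; open, the fingers measure 128 mm over their backs; the gripper's body (75 mm by 189 mm) begins 69 mm behind the grasp point.
Start: joints at [0.905, 0.158, 1.597, -0, 1.386, -0.21], TCP at [0.253, 0.516, 0.188] pointing down, gripper open.
Joint ranges: [-2.91, 2.91], [-0.94, 2.29], [0.18, 2.7], [-1.29, 4.43], [0.17, 2.64], [-3, 3]. Speed limits (rad/s): [2.57, 2.57, 3.14, 3.14, 3.14, 3.14].

INTERFACE

Orientations are given as a rotation vector (axis times angle).
In Python, from workcell import bot gives the robot as it stands. Calls block until the motion is done:
- bot.goto(position, orientation): joint-space move of the TCP to a pose.
- bot.line_to(position, rot=None, max_speed=0.15): straight line of the TCP; rot=None keeps the orientation; max_speed is the mean speed in m/s.
- bot.set_joints(angles): joint-space move.
- bot.set_gripper(opening, newtons=None): opening from 0.0 (shut) to 1.0 (fully open); newtons is the grip in N (None keeps the last); returns when the fingers have stopped.
- bot.hold(seconds).
- bot.inverse_kinematics(position, orientation): joint angles nearest the present ones, or None.
- bot.read_camera(name): name is "scene" or "top" or "wrist"; returns a dict with "pixels" (400x640x3 uint8, blue, green, red), "fx", "fy", "cx", "cy" (pixels), "R" (3x3) and "t" (3): a world point X has camera coordinates R X + t. Camera axes: x right, y down, z forward; pixel columns grow to the right and rows downward; lengths in m; the calibration is good to about 2 mm. A picture is of the moment at which its call begins. There is no depth.
A pose or a line that the arm cannot do raises bot.MotionError and nothing moves.
- bot.job_done(): hands the job in; it is judged then, once.
Readings, each from a call of its own:
- bot.current_clock(): time.
- bot.current_joints(): joint angles.
- bot.current_joint_vel(): joint speeds.
- bot.current_effort(): joint torques, N m.
- bot.current_ee_pos(): TCP position.
- bot.current_tool_rot(): TCP orientation.
- bot.current_contact_force(): force on the tool from outside, world axes, zero at the start.
- bot.current_ft_torque(): the same for the moment, N m.
- bot.current_opening(): opening from 0.0 (shut) to 1.0 (fully open).
- bot.current_grip_force(): force on a finger pad.
Only numpy, scipy, OpenCV 4.12 (cv2) and the standard library are available. Lean on these libraries where they do the work, as an engineer would, in place of code of your own. Each camera call takes 0.05 s, during which the arm holds its last target. There are 200 camera calls.

## Working session

There is one attempt and no reset: what is moved stays moved. The work goes in short steps, each a Python script; the robot and the scene stay as the last script left them, time stands still between calls to the robot, and variables do not carry over. Pictures are saved under pics/ and viewed, at most 10 in all, crops included, and the job is handed in when it is done.

```bash
mkdir -p pics; ls; python3 - <<'E'
from workcell import bot
import cv2
for n in ("scene","top"):
    c=bot.read_camera(n); cv2.imwrite(f"pics/{n}0.png",c["pixels"]); print(n,c["fx"],c["cx"],c["cy"],c["R"],c["t"])
E
```

```text
pics
scene 443.3144353569443 313.59605137563824 198.54098864983803 [[-9.87974494e-01  1.54614489e-01  8.71207237e-04]
 [ 7.34341587e-02  4.74182190e-01 -8.77358920e-01]
 [-1.36065512e-01 -8.66744259e-01 -4.79833895e-01]] [0.62317294 0.08055302 1.52091754]
top 365.8551022683419 318.61382397833404 204.6450890568862 [[-0.00153878 -0.99990331 -0.01382053]
 [-0.9885148   0.00360947 -0.15108095]
 [ 0.15111623  0.01342932 -0.98842478]] [-0.00469944  0.63256052  1.25618011]
```

View pics/top0.png

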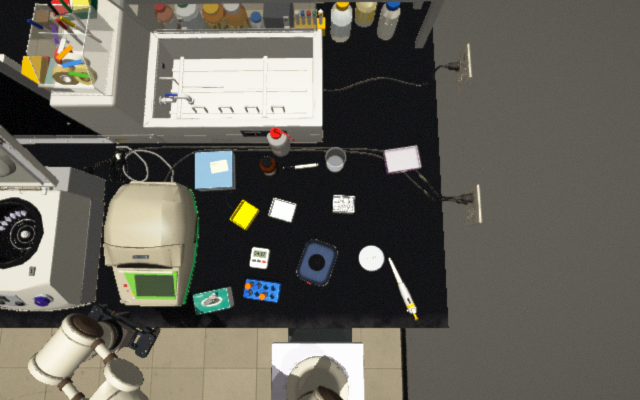

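View pics/scene0.png

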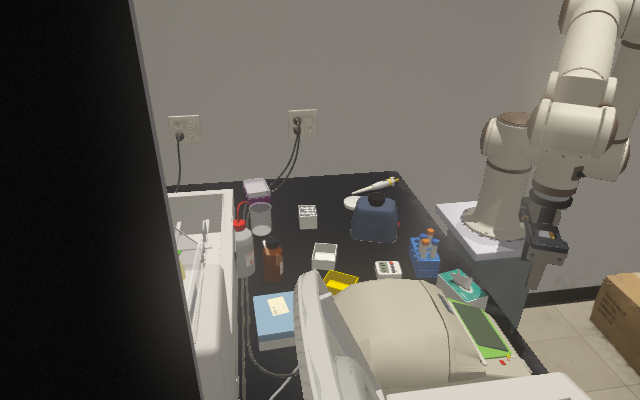

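The top view shows these lid-shaped candidates: white tray at (282,210), yellow tray at (244,214), box with tubes at (344,204) and a pale-topped box at (403,159). The white tray at (282,210) fits the lid because it is white and open upward. The yellow one is the decoy, and (344,204) is the open box. I'll confirm this in a crop while measuring.

```bash
cat > h.py <<'E'
from workcell import bot
import numpy as np, cv2
from scipy.spatial.transform import Rotation as Rn
def ray(c,uv,z):
    uv=np.atleast_2d(uv).astype(float)
    d=np.c_[(uv[:,0]-c["cx"])/c["fx"],(uv[:,1]-c["cy"])/c["fy"],np.ones(len(uv))]@c["R"]
    o=-c["R"].T@c["t"]
    return o+d*((z-o[2])/d[:,2])[:,None]
def proj(c,X):
    p=np.atleast_2d(X)@c["R"].T+c["t"]; return np.c_[c["fx"]*p[:,0]/p[:,2]+c["cx"],c["fy"]*p[:,1]/p[:,2]+c["cy"]]
def white(c,near,z,thr=110,close=5,half=60):
    """rect (world xy at height z) of white blob nearest to pixel 'near'"""
    im=c["pixels"]; m=((im.min(2)>thr)&(im.max(2).astype(int)-im.min(2)<60)).astype(np.uint8)
    m=cv2.morphologyEx(m,cv2.MORPH_CLOSE,np.ones((close,close),np.uint8))
    cs,_=cv2.findContours(m,cv2.RETR_EXTERNAL,cv2.CHAIN_APPROX_NONE)
    cs=[k for k in cs if cv2.contourArea(k)>80]
    k=max(cs,key=lambda k:cv2.pointPolygonTest(k,tuple(map(float,near)),True))
    P=ray(c,k[:,0,:],z)[:,:2]
    return cv2.minAreaRect((P*1000).astype(np.float32)),k
def rv(R): return Rn.from_matrix(R).as_rotvec()
E
python3 - <<'E'
from h import *
c=bot.read_camera("top")
print("lid",white(c,(282,210),.036)[0]); print("box",white(c,(344,204),.05)[0])
for n,uv,z in (("mixer",(317,262),.14),("amber",(268,166),.12),("marker",(300,166),.01),("beaker",(336,159),.09),("timer",(260,258),.02),("dish",(371,258),.016),("cyc_edge",(198,240),.2),("decoy",(244,214),.036),("purple",(403,159),.05),("wall",(447,300),0),("bluebox",(234,170),.06)):
    print(n,ray(c,uv,z)[0].round(3))
print(bot.current_joints(),bot.current_ee_pos(),bot.current_tool_rot())
cv2.imwrite("pics/crop0.png",cv2.resize(c["pixels"][130:300,190:430],None,fx=3.3,fy=3.3,interpolation=cv2.INTER_CUBIC))
w=bot.read_camera("wrist");R=Rn.from_rotvec(bot.current_tool_rot()).as_matrix()
print("cam in tool",R.T@(-w["R"].T@w["t"]-bot.current_ee_pos()),(w["R"]@R).round(2),w["fx"])
E
```

```text
lid ((617.1828002929688, 125.98544311523438), (88.47891235351562, 69.51739501953125), 73.72590637207031)
box ((636.1149291992188, -95.01856994628906), (74.88176727294922, 61.273921966552734), 89.57158660888672)
mixer [ 0.431 -0.002  0.14 ]
amber [0.756 0.166 0.12 ]
marker [0.785 0.063 0.01 ]
beaker [ 0.788 -0.068  0.09 ]
timer [0.445 0.204 0.02 ]
dish [ 0.444 -0.192  0.016]
cyc_edge [0.499 0.367 0.2  ]
decoy [0.601 0.262 0.036]
purple [ 0.798 -0.312  0.05 ]
wall [ 0.297 -0.46   0.   ]
bluebox [0.758 0.298 0.06 ]
[ 9.04909322e-01  1.58866358e-01  1.59790695e+00  2.14367130e-05
  1.38620796e+00 -2.10131651e-01] [0.25279084 0.51588947 0.18698448] [-7.09587547e-01 -3.05978202e+00  1.96090247e-03]
cam in tool [ 0.06885093 -0.00034549 -0.19675452] [[ 0.    1.   -0.  ]
 [-0.97  0.   -0.24]
 [-0.24  0.    0.97]] 320.773077453239
```

View pics/crop0.png

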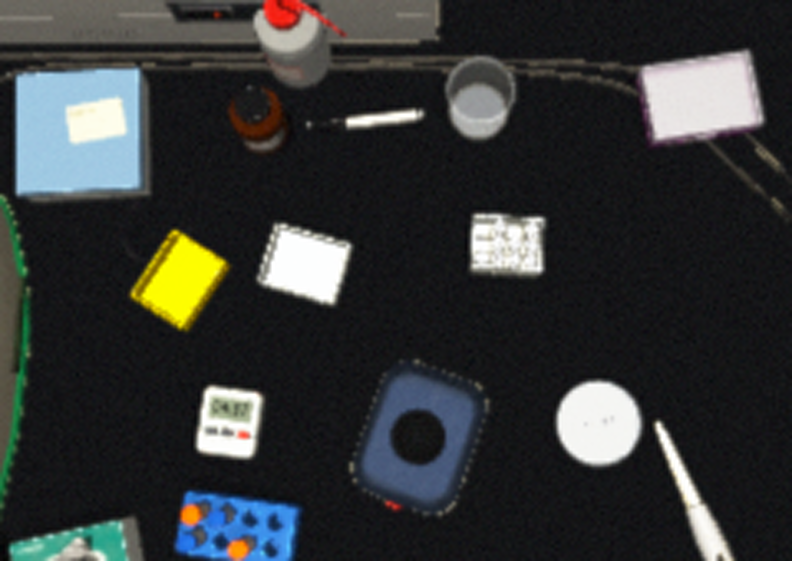

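The crop confirms it: the white open tray at crop (305,263) is the lid, the gridded white box at (508,244) is the open box, and the yellow one is the decoy. Next I'll check which tool tilts the arm can reach for the two-stage flip.

```bash
cat >> h.py <<'E'
def tool(phi,yaw,flip):
    """tool rotated phi deg about its closing axis from straight down; closing axis = world x turned by yaw deg"""
    R0=np.array([[0,1,0],[1,0,0],[0,0,-1.]])
    if flip: R0=R0@np.diag([-1,-1,1.])
    return Rn.from_euler("z",yaw,degrees=True).as_matrix()@Rn.from_euler("x",phi,degrees=True).as_matrix()@R0
def tcp(g,R): return np.array(g)+0.019*R[:,2]
E
python3 - <<'E'
from h import *
for n,g,yaw in (("A",(.617,.126,.026),-16.3),("A+",(.617,.126,.15),-16.3),("S",(.62,.02,.055),0),("S+",(.62,.02,.15),0),("B",(.636,-.095,.04),0),("B+",(.636,-.095,.12),0)):
  for f in (0,1):
    print(n,f)
    for phi in range(-60,61,15):
      R=tool(phi,yaw,f); q=bot.inverse_kinematics(tcp(g,R),rv(R))
      print("  ",phi,None if q is None else np.round(q,2))
E
```

```text
A 0
   -60 [ 0.37  1.13  0.89 -0.79  1.83  0.74]
   -45 [ 0.32  0.93  1.08 -0.62  1.63  0.73]
   -30 [ 0.24  0.75  1.26 -0.45  1.42  0.66]
   -15 [ 0.13  0.6   1.43 -0.25  1.23  0.52]
   0 [ 0.01  0.49  1.57 -0.    1.09  0.29]
   15 [-0.13  0.43  1.68  0.31  1.02 -0.  ]
   30 [-0.27  0.43  1.75  0.62  1.04 -0.32]
   45 [-0.39  0.5   1.78  0.88  1.15 -0.61]
   60 [-0.49  0.64  1.76  1.07  1.31 -0.82]
A 1
   -60 [ 0.37  1.13  0.89 -0.79  1.83 -2.4 ]
   -45 [ 0.32  0.93  1.08 -0.62  1.63 -2.41]
   -30 [ 0.24  0.75  1.26 -0.45  1.42 -2.48]
   -15 [ 0.13  0.6   1.43 -0.25  1.23 -2.62]
   0 [ 0.01  0.49  1.57 -0.    1.09 -2.85]
   15 None
   30 [-0.27  0.43  1.75  0.62  1.04  2.82]
   45 [-0.39  0.5   1.78  0.88  1.15  2.54]
   60 [-0.49  0.64  1.76  1.07  1.31  2.32]
A+ 0
   -60 [ 0.37  0.96  0.92 -0.82  1.93  0.64]
   -45 [ 0.32  0.78  1.07 -0.64  1.76  0.63]
   -30 [ 0.24  0.61  1.22 -0.45  1.59  0.58]
   -15 [ 0.13  0.46  1.36 -0.24  1.43  0.47]
   0 [ 0.01  0.34  1.49 -0.    1.31  0.29]
   15 [-0.13  0.27  1.61  0.27  1.24  0.07]
   30 [-0.27  0.25  1.7   0.56  1.24 -0.18]
   45 [-0.3
[... 2810 characters left out ...]
8  0.54]
   -45 [ 0.03  0.54  1.5  -0.83  1.27  0.36]
   -30 [-0.08  0.44  1.51 -0.56  1.2   0.14]
   -15 [-0.2   0.4   1.51 -0.28  1.2  -0.11]
   0 [-0.34  0.4   1.47 -0.    1.26 -0.34]
   15 [-0.46  0.46  1.42  0.24  1.38 -0.52]
   30 [-0.56  0.56  1.36  0.44  1.53 -0.65]
   45 [-0.64  0.69  1.28  0.61  1.69 -0.73]
   60 [-0.7   0.84  1.19  0.76  1.86 -0.77]
B+ 1
   -60 [ 0.11  0.67  1.46 -1.07  1.38 -2.6 ]
   -45 [ 0.03  0.54  1.5  -0.83  1.27 -2.78]
   -30 None
   -15 None
   0 [-0.34  0.4   1.47 -0.    1.26  2.81]
   15 [-0.46  0.46  1.42  0.24  1.38  2.62]
   30 [-0.56  0.56  1.36  0.44  1.53  2.49]
   45 [-0.64  0.69  1.28  0.61  1.69  2.41]
   60 [-0.7   0.84  1.19  0.76  1.86  2.37]
```

```bash
python3 - <<'E'
from h import *
p=bot.current_ee_pos()
bot.line_to([p[0],p[1],.42],max_speed=.3)
R=tool(0,-16.3,0); bot.goto([.60,.0,.33],rv(tool(0,0,0)))
print(bot.current_clock())
w=bot.read_camera("wrist"); cv2.imwrite("pics/w1.png",w["pixels"]); print(proj(w,[[.617,.126,.036],[.636,-.095,.05]]))
bot.goto([.615,.125,.20],rv(R)); 
w=bot.read_camera("wrist"); cv2.imwrite("pics/w2.png",w["pixels"]); uv=proj(w,[.617,.126,.036])[0]; print(uv)
for thr in (90,130): print(white(w,uv,.036,thr)[0])
print(bot.current_clock(),bot.current_opening())
a=np.hstack([cv2.resize(cv2.imread(f"pics/w{i}.png"),(400,250)) for i in (1,2)]); cv2.imwrite("pics/w12.png",a)
E
```

```text
3.3667
[[332.1190542   71.1375114 ]
 [342.88862532 219.7362373 ]]
[320.96815898 171.46236751]
((616.97802734375, 127.677001953125), (88.0662612915039, 68.6638412475586), 73.88554382324219)
((617.0557250976562, 127.69559478759766), (85.75865173339844, 67.16825103759766), 73.81206512451172)
4.2167 1.0062396881407485
```

View pics/w12.png

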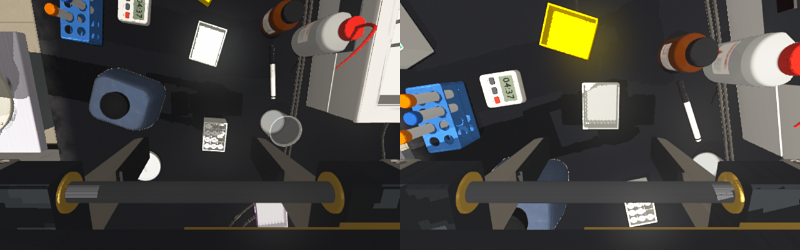

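Left half (from high): lid at about (208,44), box at about (215,134), centred on the expected pixels. Right half: the white lid is at (601,106), and at rim height it measures 85.8 x 67.2 mm, which matches. Now the pick.

```bash
python3 - <<'E'
from h import *
yaw=-16.2; ly=np.array([np.cos(np.radians(73.8)),np.sin(np.radians(73.8)),0])
g=np.array([.617,.1277,.026])-.008*ly
R=tool(35,yaw,0); t=tcp(g,R)
bot.goto(t-.09*R[:,2],rv(R)); bot.line_to(t,max_speed=.1)
print(bot.current_clock(),bot.current_ee_pos()-t,bot.current_contact_force())
bot.set_gripper(0,20); print(bot.current_opening()*92,bot.current_grip_force())
bot.line_to(t+[0,0,.09],max_speed=.12)
print(bot.current_opening()*92,bot.current_grip_force(),bot.current_contact_force(),bot.current_clock())
c=bot.read_camera("scene"); cv2.imwrite("pics/s1.png",cv2.resize(c["pixels"][170:330,220:460],None,fx=3,fy=3))
E
```

```text
5.975 [ 0.00058894 -0.00038992  0.0005767 ] [-0.78621172 -0.55830801  0.54933131]
66.55456602629862 20.006139278411865
66.54724673869131 19.9958735704422 [-0.51570257 -0.00348053 -0.46438701] 7.375
```

View pics/s1.png

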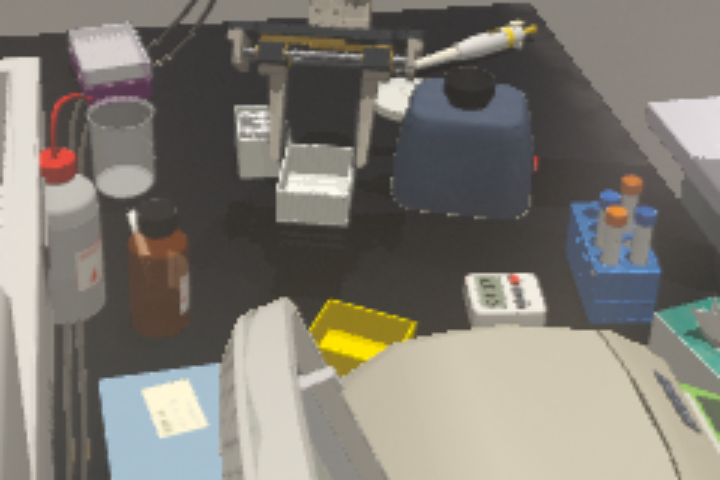

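The lid is held level between the fingers at about (315,185), and nothing else has moved. Next I stand it on its end.

```bash
python3 - <<'E'
from h import *
S=np.array([.615,.05,.0425]); g=S+[0,.008,.008]
R=tool(-55,0,0); t=tcp(g,R)
bot.line_to(t+[0,0,.09],rv(R),max_speed=.08)
print(bot.current_opening()*92,bot.current_clock())
bot.line_to(t+[0,0,.008],max_speed=.1)
f0=bot.current_contact_force()
for dz in np.arange(.006,-.0035,-.001):
    bot.line_to(t+[0,0,dz],max_speed=.02); f=bot.current_contact_force()-f0
    if f[2]>2: break
print(dz,f,bot.current_ee_pos()-t,bot.current_clock())
c=bot.read_camera("scene"); cv2.imwrite("pics/s2.png",cv2.resize(c["pixels"][170:330,220:460],None,fx=3,fy=3))
E
```

```text
66.65896037380331 9.1667
-0.001 [-0.60372592  0.53697057  3.13785048] [ 0.00014436  0.00012305 -0.00037177] 12.1333
```

View pics/s2.png

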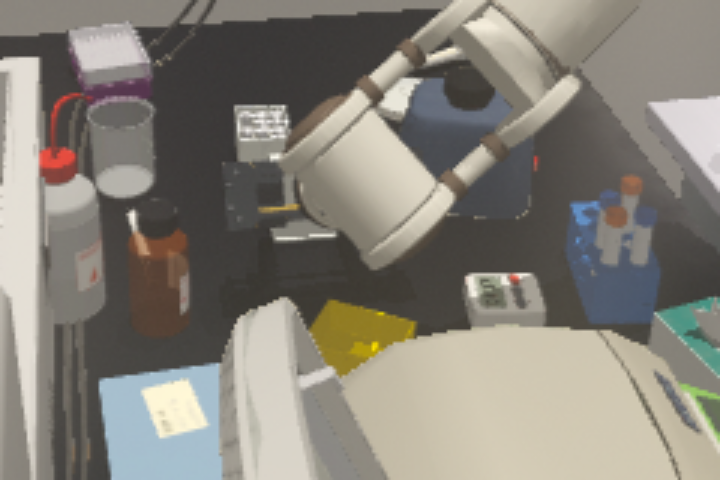

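The arm hides the lid here (near (300,240)), but contact came at the expected height, so the lid is standing on the bench. I release, retreat and look from above at both lid and box.

```bash
python3 - <<'E'
from h import *
R=tool(-55,0,0)
bot.set_gripper(1.0); bot.hold(.3); p=bot.current_ee_pos()
bot.line_to(p-.11*R[:,2],max_speed=.15)
R=tool(0,0,0); bot.goto([.615,-.02,.24],rv(R)); bot.hold(.3)
w=bot.read_camera("wrist"); cv2.imwrite("pics/w3.png",w["pixels"]); uv=proj(w,[.615,.05,.085])[0]; print(uv)
for thr in (90,130): print(white(w,uv,.085,thr,3)[0])
bot.goto([.62,-.164,.24],rv(R)); bot.hold(.3)
w=bot.read_camera("wrist"); cv2.imwrite("pics/w4.png",w["pixels"]); uv=proj(w,[.636,-.095,.05])[0]; print(uv)
for thr in (90,130): print(white(w,uv,.05,thr)[0])
print(bot.current_clock())
a=np.hstack([cv2.resize(cv2.imread(f"pics/w{i}.png"),(400,250)) for i in (3,4)]); cv2.imwrite("pics/w34.png",a)
E
```

```text
[321.22342007 111.37432518]
((628.1396484375, 49.47966003417969), (96.27188873291016, 87.60807037353516), 1.753605842590332)
((614.6920166015625, 50.13489532470703), (68.44567108154297, 36.99449920654297), 0.17519129812717438)
[333.94913616 112.18782826]
((648.61572265625, -89.3575439453125), (93.70842742919922, 91.10791015625), 2.7601866722106934)
((636.1536865234375, -93.82374572753906), (76.3186264038086, 58.980506896972656), 86.08273315429688)
16.225
```

View pics/w34.png

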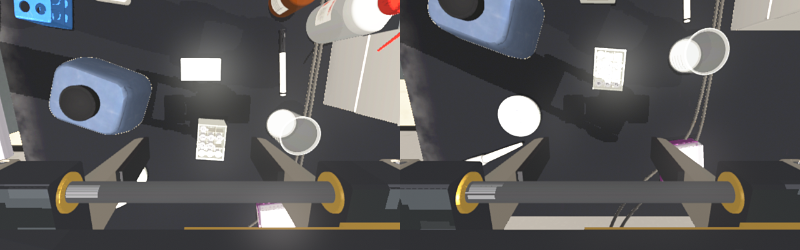

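Left: the lid stands on its end at (201,69), measuring 68 x 37 mm as it should. Right: the box is at (610,68), turned about -4°. Next I regrip from the other side, turn the lid over and lower it with a force watch.

```bash
python3 - <<'E'
from h import *
w=bot.read_camera("wrist"); uv=proj(w,[.636,-.095,.05])[0]
r=[white(w,uv,.05,t)[0] for t in (120,140,160)]; print(r)
B=np.array([.6362,-.0938]); yawB=-3.7
g=np.array([.6147,.0501,.0505]); R=tool(50,0,0); t=tcp(g,R)
bot.goto([.615,-.06,.26],rv(tool(25,0,0)))
bot.goto(t-.10*R[:,2],rv(R)); bot.line_to(t,max_speed=.1)
print(bot.current_ee_pos()-t,bot.current_contact_force())
bot.set_gripper(0,20); print(bot.current_opening()*92,bot.current_grip_force())
bot.line_to(t+[0,0,.10],max_speed=.12)
R=tool(-40,yawB,0); off=Rn.from_euler("z",yawB,degrees=True).apply([0,.008,0])
t=tcp(np.r_[B,.035]+off,R)
bot.line_to(t+[0,0,.10],rv(R),max_speed=.08)
bot.line_to(t+[0,0,.045],max_speed=.1)
print(bot.current_opening()*92,bot.current_grip_force(),bot.current_clock())
c=bot.read_camera("scene"); cv2.imwrite("pics/s3.png",cv2.resize(c["pixels"][170:330,220:460],None,fx=3,fy=3))
E
```

```text
[((636.3050537109375, -93.82736206054688), (76.57205963134766, 59.06112289428711), 86.40293884277344), ((636.1598510742188, -93.75837707519531), (76.09945678710938, 58.707950592041016), 86.28656768798828), ((636.11865234375, -93.68475341796875), (75.56161499023438, 58.68740463256836), 86.19225311279297)]
[ 0.00057886 -0.00065577  0.00046296] [-0.10825079  0.29249953 -0.01183559]
67.04402127198804 19.999943375587463
66.66645354861188 19.999287128448486 22.9917
```

View pics/s3.png

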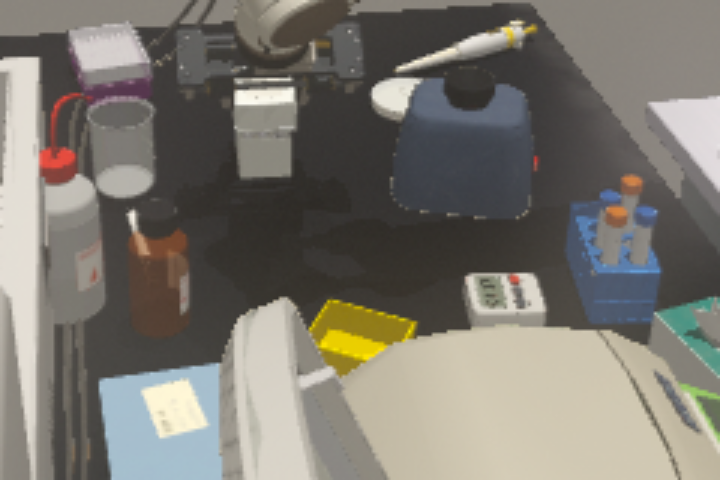

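The lid, at (266,105), is inverted and level just above the box at (265,150), and their sides line up. I lower it with the force watch.

```bash
python3 - <<'E'
from h import *
B=np.array([.6362,-.0938]); yawB=-3.7
R=tool(-40,yawB,0); off=Rn.from_euler("z",yawB,degrees=True).apply([0,.008,0])
t=tcp(np.r_[B,.035]+off,R)
f0=bot.current_contact_force()
zs=np.r_[np.arange(.040,.004,-.004),np.arange(.003,-.0035,-.001)]
for dz in zs:
    bot.line_to(t+[0,0,dz],max_speed=.04); f=bot.current_contact_force()-f0
    if np.linalg.norm(f)>3: break
print(dz,f,bot.current_ee_pos()-t,bot.current_clock())
E
```

```text
-0.001 [-1.67129088  3.06801911  5.52914858] [ 2.43257831e-04 -6.69857417e-05  3.03037505e-04] 26.5917
```

```bash
python3 - <<'E'
from h import *
R=tool(-40,-3.7,0)
bot.set_gripper(1.0); bot.hold(.3); p=bot.current_ee_pos()
bot.line_to(p-.12*R[:,2],max_speed=.12)
bot.goto([.62,-.164,.24],rv(tool(0,0,0))); bot.hold(.3)
w=bot.read_camera("wrist"); uv=proj(w,[.636,-.094,.053])[0]
for thr in (130,160): print(white(w,uv,.053,thr)[0])
bot.goto([.5,.2,.35],rv(tool(0,0,0)))
c=bot.read_camera("scene"); print(bot.current_clock())
cv2.imwrite("pics/end.png",np.hstack([cv2.resize(w["pixels"][40:190,220:420],(400,300)),cv2.resize(c["pixels"][190:250,285:345],(300,300))]))
E
```

```text
((635.65478515625, -93.37467956542969), (86.78263092041016, 68.78341674804688), 86.37657928466797)
((635.6621704101562, -93.38238525390625), (86.18061828613281, 68.26437377929688), 86.32453918457031)
31.35
```

View pics/end.png

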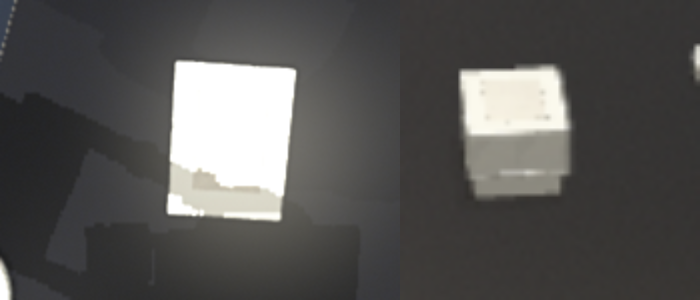

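From above, the lid is centred over the box's measured position within about 1 mm. In the side view at (515,130), it sits level with its skirt ending just above the bench, so it is fully seated.

```bash
python3 -c "
from workcell import bot
print(bot.job_done())"
```

```text
the job is handed in; nothing more can be done
None
```

The lid was stood on its end, regripped, turned over and set on the box; the last pictures show it level, fully down and centred within about 1 mm, and I handed the job in at about 31 s (no verdict was returned).

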